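# Extractor on, gas on, hold the purge button

## Task

Get the welding bench ready: press the white-dotted end of the blue paddle switch fully down so the fume extractor runs, only then do the same with the green paddle switch for the shielding gas, and only then push the yellow purge button on the loose black pendant all the way down with the fingertips and finish while still holding it down. Just press, never pick up: keep off the red stop button, and do not lift or shift the pendant or the red welding magnet, tape measure and tube offcut lying among the controls.

Things in the scene. Friction and masses are not known exactly. Their poses are not given: they have to be found in the camera images.
- extractor_switch (a joint): Fume extractor, blue paddle switch on a fixed grey box (120 x 76 mm, 38 mm high). Rad: 0 = off (white-dotted end up), 0.44 = fully on (dotted end down at its hard stop); on counts above 0.38. Starts 0 to 0.05. Flat slab 84 x 46 mm, 12 mm thick, pivoting about its middle, 52 mm above the bench; stays where left. About 3 N on the dot turns it.
- extractor_switch_spot (a point): Centre of the white dot (18 mm across) on top of the blue paddle, 28 mm from its pivot towards the end to press; moves with it: about 64 mm above the bench when off, 52 mm when on. x axis points along the paddle from pivot to dotted end (level when off, 0.44 rad downward when on), y across the 46 mm width.
- gas_switch (a joint): Shielding gas, green paddle switch on a fixed grey box (120 x 76 mm, 38 mm high). Rad: 0 = off (white-dotted end up), 0.44 = fully on (dotted end down at its hard stop); on counts above 0.38. Starts 0 to 0.05. Flat slab 84 x 46 mm, 12 mm thick, pivoting about its middle, 52 mm above the bench; stays where left. About 3 N on the dot turns it.
- gas_switch_spot (a point): Centre of the white dot (18 mm across) on top of the green paddle, 28 mm from its pivot towards the end to press; moves with it: about 64 mm above the bench when off, 52 mm when on. x axis points along the paddle from pivot to dotted end (level when off, 0.44 rad downward when on), y across the 46 mm width.
- purge_button (a joint): Yellow round push button, cap 42 mm across, on a loose black pendant box. Joint in m: 0 = up, 0.008 = fully down, counts as down above 0.006. Moves straight down on a spring: starts to move at about 2 N, fully down at 6 N, then a hard stop; springs back when let go.
- purge_button_top (a point): Centre of the yellow button's flat top, 65 mm above the bench when up, z up; moves with the button.
- purge_button_base: The loose black pendant box, 110 x 90 mm, 42 mm high, about 0.75 kg, lying flat with the yellow button in the middle of its top. Origin centre of underside, z up. Must stay where it is.
- stop_button (a joint): Red round stop button, same size, spring and travel as the yellow one, on a white fixed box 90 x 90 mm, 42 mm high. Joint in m, 0 = up. Must not be pressed.
- stop_button_top (a point): Centre of the red button's flat top, 65 mm above the bench.
- weld_magnet: Red angle-shaped welding magnet, about 80 x 80 mm, 16 mm high; loose, leave alone. Origin at its underside.
- tape_measure: Orange and black tape measure, 66 x 32 mm, 56 mm high; loose, leave alone. Origin centre of underside.
- tube_offcut: Bare steel square tube offcut, 75 x 40 x 40 mm; loose, leave alone. Origin centre of underside.
Things that resemble listed ones, but are neither listed nor needed, are in the scene too. What is shaped like the purge_button_base but purple is not meant.

How it is judged:
By the outcome, as a careful person would: the job done as asked, in the order asked, and still so for the second after the job is handed in, while the arm keeps its last pose, push and grip.
It also fails if it takes over 48 s, if anything falls off the work surface, if the arm or the gripper's body presses on something with over 40 N, if the wrist force passes 120 N, or if a joint passes its speed limit or range.

## Robot

A 6-joint arm with a two-finger parallel gripper is mounted at the origin on the work surface. World frame = base frame: x ahead of the robot, y to its left, z up, the work surface at z = 0. Lengths are in m, angles in degrees, forces in N, time in s.
With the tool pointing down it reaches from about 0.375 to 0.9 m from the base axis. Payload 3.1 kg.
Tool frame: the origin (TCP) lies between the finger pads; the fingertips stand 11 mm ahead of it and the grasp point (between the pads) lies 8 mm behind it; z points along the fingers, y is the line along which they close (so a half turn about z gives the same grasp; the last joint's range is limited). The gripper opens to 87 mm and grips with 3 to 60 N. Pads are 19 mm wide; open, the fingers measure 117 mm over their backs; the gripper's body (75 mm by 190 mm) begins 51 mm behind the grasp point.
Start: joints at [-73.367, 30.224, 82.088, -0, 67.689, -10.227], TCP at [0.282, -0.558, 0.234] pointing down, gripper open.
Joint ranges: [-176.69, 176.69], [-43.24, 126.21], [12.49, 139.97], [-82, 262], [0, 151.66], [-163.58, 163.58]. Speed limits (degrees/s): [159.86, 159.86, 180, 180, 180, 180].

## Interface

Orientations are given as a 3x3 rotation matrix whose columns are the frame's x, y, z axes.
In Python, from rig import bot gives the robot as it stands.
- The arm moves only by the tool apply_moves, never from a script. Its argument "steps" is a list that holds one entry, the list of rows, each a list of 7 numbers: the shift along the tool's x, y, z in cm, then the turn, a rotation vector about the tool's x, y, z in degrees, then the gripper command: -1 is shut, 1 is fully open, values between are in proportion. In form: [[[dx, dy, dz, rx, ry, rz, jaw], ...]]. A call has 1 to 20 rows; each row is the pose to reach, as a shift and turn from the pose commanded when the call began, along the tool's axes at that moment; what a row does not reach only later rows make up. A row lasts 1/8 s, in which the tool goes at most 62.5 mm and 10.7 degrees, less where a joint would pass 70% of its speed; a pose out of reach is approached as far as the arm can. A call with a gripper value outside its range is refused whole. The fingers move at their own pace and stop on an object; the grip force is fixed at half the most. Time passes only in rows, so rows that repeat a pose let the fingers close. It gives the time, the measured TCP pose, the force, the opening and the grip force at its end, in the units of the state.
- bot.read_state(): the state, without advancing time (a new reading comes with each control period).
- bot.capture(name): name is "scene" or "top" or "wrist"; returns the picture (384x512x3 uint8, blue, green, red); there is no depth.
- bot.camera_model(name): a dict with "intrinsics" (3x3 intrinsics, pixels), "k1" (the pictures are not rectified: a ray, as slopes to the right and down, at radius r is drawn at 1 + k1 r^2 times it, then the intrinsics apply), "R" (3x3) and "t" (3): a world point X has camera coordinates R X + t. Camera axes: x right, y down, z forward; pixel columns grow to the right and rows downward; lengths in m; the calibration is good to about 2 mm. A picture is of the moment at which its call begins: read the wrist's pose just before it. camera_model takes no time and is no camera call; for the wrist camera it gives the pose at the moment of the call.
- bot.hand_in(): hands the job in; it is judged then, once.
The state is a dict: "time_s": time; "joint_positions": joint angles; "qvel": joint speeds; "tau": joint torques, N m; "position": TCP position; "tcp_rot": TCP orientation; "force": force on the tool from outside, world axes, zero at the start; "moment": the same for the moment, N m; "opening": opening from 0.0 (shut) to 1.0 (fully open); "grasp_force": force on a finger pad.
Only numpy, scipy, OpenCV 4.12 (cv2) and the standard library are available. Lean on these libraries where they do the work, as an engineer would, in place of code of your own. Each camera call takes 0.05 s, during which the arm holds its last target. There are 200 camera calls.

## Working session

There is one attempt and no reset: what is moved stays moved. The work goes in short steps, Python scripts to look and compute and a tool call to move; the robot and the scene stay as the last step left them, time stands still between calls to the robot, and variables do not carry over. Pictures are saved under pics/ and viewed, at most 10 in all, crops included, and the job is handed in when it is done.

Besides the shell and the picture viewer there is one more tool, called after ">>>" as name(argument=value, ...), one argument or row to a line, values as JSON. apply_moves: Moves the arm, as the interface text tells. Its arguments: {"type":"object","properties":{"steps":{"type":"array","items":{"type":"array","items":{"type":"array","items":{"type":"number"}}}}},"required":["steps"]}

```bash
mkdir -p pics; cat > h.py <<'E'
import numpy as np, cv2
from rig import bot
def ray(m,u,v):
    K=np.array(m["intrinsics"]);R=np.array(m["R"]);t=np.array(m["t"])
    d=np.array([(u-K[0,2])/K[0,0],(v-K[1,2])/K[1,1]]);p=d.copy()
    for _ in range(20): p=d/(1+m["k1"]*(p@p))
    return -R.T@t, R.T@np.array([p[0],p[1],1.])
def onplane(m,u,v,z):
    o,d=ray(m,u,v); return o+d*(z-o[2])/d[2]
E
python3 - <<'E'
from h import *
a=bot.capture("top");b=bot.capture("scene")
cv2.imwrite("pics/top.png",a);cv2.imwrite("pics/scene.png",b)
cv2.imwrite("pics/top_v.png",cv2.resize(a,(800,600),interpolation=cv2.INTER_CUBIC))
s=bot.read_state();print(s["time_s"],s["position"],np.round(s["tcp_rot"],3),s["opening"])
E
```

```text
0.1 [ 0.28222776 -0.55694332  0.2326753 ] [[ 0.892  0.452 -0.001]
 [ 0.452 -0.892  0.002]
 [ 0.    -0.002 -1.   ]] 1.0014996500653672
```

View pics/top_v.png

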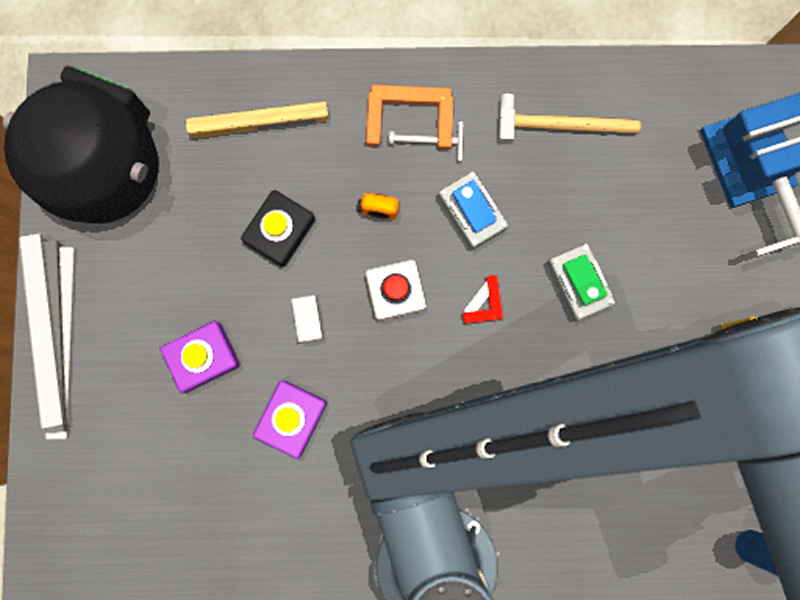

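View pics/scene.png

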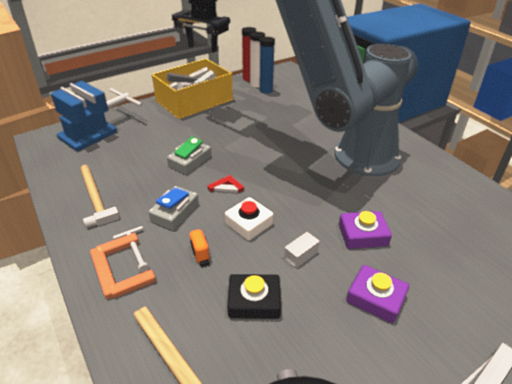

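Top view (800x600 px): the blue switch is at (473,208) with its dot at (467,192), and the green switch is at (585,280) with its dot at (593,293). The red stop is at (396,288) and the tape at (379,206). There are three yellow buttons: (276,225) on black, and (197,356) and (287,420) on purple. The one at (276,225) is meant, because its box is black. The scene view agrees.

```bash
python3 - <<'E'
from h import *
a=cv2.imread("pics/top.png");m=bot.camera_model("top");f=512/800
hsv=cv2.cvtColor(a,cv2.COLOR_BGR2HSV)
def blob(lo,hi,c,r):
    k=cv2.inRange(hsv,np.array(lo),np.array(hi));w=np.zeros_like(k);cv2.circle(w,(int(c[0]*f),int(c[1]*f)),int(r*f),255,-1);k&=w
    M=cv2.moments(k,True);return M["m10"]/M["m00"],M["m01"]/M["m00"],M["m00"]
for n,lo,hi,c,r,z in [("blue",(95,120,60),(125,255,255),(473,208),40,.058),("bdot",(0,0,200),(180,90,255),(467,192),8,.064),
 ("green",(50,120,60),(85,255,255),(585,280),40,.058),("gdot",(0,0,200),(180,90,255),(593,293),8,.064),
 ("yellow",(20,120,100),(35,255,255),(276,225),25,.065),("red",(0,120,80),(8,255,255),(396,288),25,.065),("tape",(5,120,80),(25,255,255),(379,206),30,.056)]:
    u,v,A=blob(lo,hi,c,r);print(n,round(u,1),round(v,1),A,np.round(onplane(m,u,v,z),4))
c=a[100:220,130:410];cv2.imwrite("pics/crop.png",cv2.resize(c,None,fx=2.8,fy=2.8,interpolation=cv2.INTER_CUBIC))
E
```

```text
blue 303.6 132.4 461.0 [ 0.6179 -0.0795  0.058 ]
bdot 298.4 122.2 44.0 [ 0.6453 -0.0654  0.064 ]
green 373.6 177.9 450.0 [ 0.488  -0.2663  0.058 ]
gdot 379.1 186.8 42.0 [ 0.4624 -0.2785  0.064 ]
yellow 175.6 142.9 170.0 [0.5925 0.2711 0.065 ]
red 252.8 183.4 202.0 [0.4775 0.063  0.065 ]
tape 242.4 130.6 277.0 [0.6263 0.0888 0.056 ]
```

View pics/crop.png

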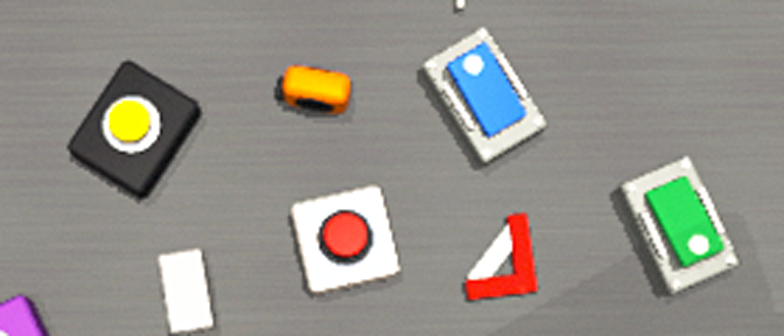

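The crop confirms it: the black pendant with the yellow button is at (130,122), and the dots are at (473,65) on blue and (698,243) on green. Tool x already lies along the paddles, so I shut the jaw and go above the blue dot.

>>> apply_moves(
  steps=[
    [[2,-1,0,0,0,0,-1],[6,-3,0,0,0,0,-1],[11,-5.5,0,0,0,0,-1],[16,-8,0,0,0,0,-1],[21,-10.5,0,0,0,0,-1],[26,-13,0,0,0,0,-1],[31,-15.5,0,0,0,0,-1],[36,-18,1,0,0,0,-1],[41,-20.5,3,0,0,0,-1],[46,-23,5,0,0,0,-1],[50.5,-25.3,7,0,0,0,-1],[53.5,-26.8,9,0,0,0,-1],[54.8,-27.4,11,0,0,0,-1],[54.8,-27.4,12.5,0,0,0,-1],[54.8,-27.4,12.5,0,0,0,-1],[54.8,-27.4,12.5,0,0,0,-1]],
  ],
)

```text
time_s: 2.1
position: [0.6473, -0.0669, 0.1091]
tcp_rot: [[0.893, 0.45, 0.0], [0.45, -0.893, -0.0], [0.0, 0.001, -1.0]]
force: [-0.1, -0.1, -0.0]
opening: 0.005
grasp_force: 0.0
```

```bash
python3 - <<'E'
from h import *
w=bot.capture("wrist");cv2.imwrite("pics/w1.png",w)
s=bot.read_state();print(s["time_s"],s["position"],np.round(s["tcp_rot"],3),s["opening"],s["force"])
E
```

```text
2.15 [ 0.64760251 -0.06690572  0.10945272] [[ 0.893  0.45   0.001]
 [ 0.45  -0.893 -0.   ]
 [ 0.001  0.001 -1.   ]] 0.007964889857334873 [-0.88912613 -0.51307654 -0.01719604]
```

View pics/w1.png

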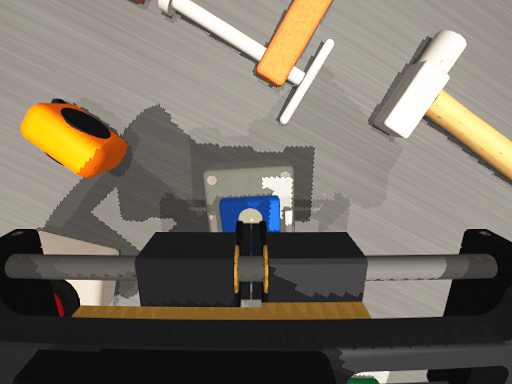

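The wrist view shows the fingertips in line with the blue dot at (249,215). I press now.

>>> apply_moves(
  steps=[
    [[0.2,0,1.5,0,0,0,-1],[0.2,0,3.0,0,0,0,-1],[0.2,0,3.5,0,0,0,-1],[0.2,0,3.8,0,0,0,-1],[0.2,0,4.0,0,0,0,-1],[0.2,0,4.2,0,0,0,-1],[0.2,0,4.2,0,0,0,-1]],
  ],
)

```text
time_s: 3.02
position: [0.6498, -0.0643, 0.0669]
tcp_rot: [[0.892, 0.452, 0.001], [0.452, -0.892, 0.0], [0.001, 0.001, -1.0]]
force: [1.8, 1.5, 3.1]
opening: 0.003
grasp_force: 1.7
```

>>> apply_moves(
  steps=[
    [[0,0,0.2,0,0,0,-1],[0,0,0.4,0,0,0,-1],[0,0,0.5,0,0,0,-1],[0,0,0.5,0,0,0,-1]],
  ],
)

```text
time_s: 3.52
position: [0.6501, -0.0643, 0.0641]
tcp_rot: [[0.892, 0.452, 0.002], [0.452, -0.892, -0.0], [0.002, 0.001, -1.0]]
force: [-0.4, 4.9, 14.8]
opening: 0.008
grasp_force: 7.6
```

>>> apply_moves(
  steps=[
    [[0,0,-2,0,0,0,-1],[0,0,-5,0,0,0,-1],[-2,1,-8,0,0,0,-1],[-6,2.4,-8,0,0,0,-1],[-10,4,-8,0,0,0,-1],[-15,6,-8,0,0,0,-1],[-20,8,-8,0,0,0,-1],[-24,9.6,-7,0,0,0,-1],[-26.7,10.6,-5.5,0,0,0,-1],[-26.7,10.6,-4.7,0,0,0,-1],[-26.7,10.6,-4.7,0,0,0,-1],[-26.7,10.6,-4.7,0,0,0,-1]],
  ],
)

```text
time_s: 5.03
position: [0.4596, -0.2792, 0.1088]
tcp_rot: [[0.891, 0.453, 0.0], [0.453, -0.891, -0.0], [0.0, 0.0, -1.0]]
force: [0.3, -0.3, 0.2]
opening: 0.005
grasp_force: 0.0
```

```bash
python3 - <<'E'
from h import *
w=bot.capture("wrist");b=bot.capture("scene")
big=cv2.resize(b[120:250,120:270],None,fx=2.9,fy=2.9,interpolation=cv2.INTER_CUBIC)
c=np.zeros((384,350+435,3),np.uint8);c[:, :350]=w[:,80:430];c[:377,350:]=big[:377];cv2.imwrite("pics/c2.png",c)
s=bot.read_state();print(s["time_s"],s["position"],np.round(s["tcp_rot"],3),s["force"])
E
```

```text
5.125 [ 0.45978264 -0.27923733  0.10899388] [[ 0.891  0.453  0.001]
 [ 0.453 -0.891 -0.001]
 [ 0.     0.001 -1.   ]] [0.79802922 1.49648764 0.47987014]
```

View pics/c2.png

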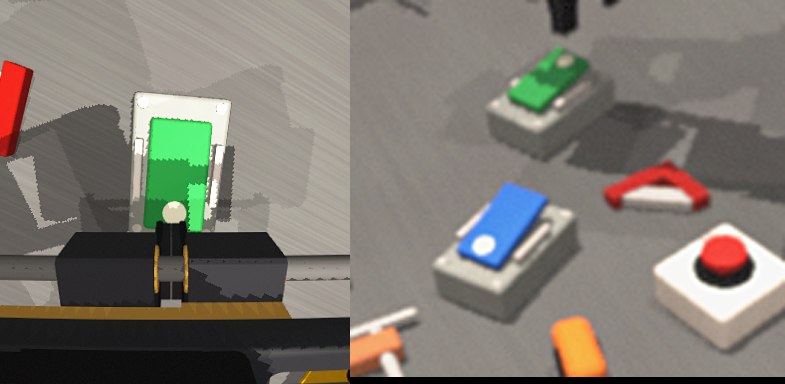

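Left: the fingers are at the green dot (174,212). Right: the blue dotted end (484,245) is down, and green is still level. I press green the same way.

>>> apply_moves(
  steps=[
    [[0,0,1.5,0,0,0,-1],[0,0,3.0,0,0,0,-1],[0,0,3.5,0,0,0,-1],[0,0,3.8,0,0,0,-1],[0,0,4.0,0,0,0,-1],[0,0,4.2,0,0,0,-1],[0,0,4.4,0,0,0,-1],[0,0,4.6,0,0,0,-1],[0,0,4.7,0,0,0,-1],[0,0,4.7,0,0,0,-1]],
  ],
)

```text
time_s: 6.38
position: [0.4584, -0.2798, 0.0638]
tcp_rot: [[0.892, 0.452, -0.001], [0.452, -0.892, -0.0], [-0.001, 0.0, -1.0]]
force: [-8.6, 1.6, 20.8]
opening: 0.004
grasp_force: 11.1
```

>>> apply_moves(
  steps=[
    [[0,0,-2,0,0,0,-1],[0,0,-5,0,0,0,-1],[1.5,-1.8,-8.5,0,0,0,-1],[4,-4.7,-9,0,0,0,-1],[7,-8.2,-9,0,0,0,-1],[10,-11.7,-9,0,0,0,-1],[13.5,-15.8,-9,0,0,0,-1],[17,-19.9,-9,0,0,0,-1],[20.5,-24,-9,0,0,0,-1],[24,-28.1,-9,0,0,0,-1],[27.5,-32.1,-9,0,0,0,-1],[31,-36.2,-9,0,0,0,-1],[34,-39.7,-8.5,0,0,0,-1],[36.2,-42.3,-7,0,0,0,-1],[36.9,-43.1,-5.5,0,0,0,-1],[36.9,-43.1,-5,0,0,0,-1],[36.9,-43.1,-5,0,0,0,-1],[36.9,-43.1,-5,0,0,0,-1]],
  ],
)

```text
time_s: 8.62
position: [0.5938, 0.2702, 0.1121]
tcp_rot: [[0.893, 0.45, 0.001], [0.45, -0.893, 0.0], [0.001, 0.0, -1.0]]
force: [0.0, 0.4, -0.6]
opening: 0.006
grasp_force: 0.0
```

```bash
python3 - <<'E'
from h import *
w=bot.capture("wrist");b=bot.capture("scene")
big=cv2.resize(b[120:250,120:270],None,fx=2.9,fy=2.9,interpolation=cv2.INTER_CUBIC)
c=np.zeros((384,350+435,3),np.uint8);c[:, :350]=w[:,80:430];c[:377,350:]=big[:377];cv2.imwrite("pics/c3.png",c)
s=bot.read_state();print(s["time_s"],s["position"],np.round(s["tcp_rot"],3),s["force"])
E
```

```text
8.725 [0.59397414 0.27051414 0.11232182] [[ 0.893  0.45   0.001]
 [ 0.45  -0.893  0.   ]
 [ 0.001  0.    -1.   ]] [-0.19143119  0.44850905  0.09228167]
```

View pics/c3.png

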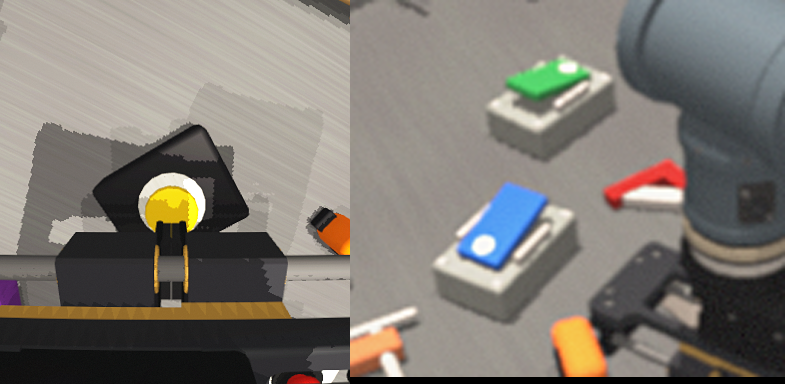

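Left: the fingers are over the yellow button (174,210) on the black pendant. Right: both the blue and green dotted ends are down. I press yellow straight down.

>>> apply_moves(
  steps=[
    [[-0.1,0,1.5,0,0,0,-1],[-0.1,0,2.8,0,0,0,-1],[-0.1,0,3.4,0,0,0,-1],[-0.1,0,3.7,0,0,0,-1],[-0.1,0,4.0,0,0,0,-1],[-0.1,0,4.3,0,0,0,-1],[-0.1,0,4.5,0,0,0,-1],[-0.1,0,4.6,0,0,0,-1],[-0.1,0,4.6,0,0,0,-1],[-0.1,0,4.6,0,0,0,-1]],
  ],
)

```text
time_s: 9.98
position: [0.592, 0.2709, 0.0683]
tcp_rot: [[0.892, 0.452, -0.0], [0.452, -0.892, -0.0], [-0.0, 0.0, -1.0]]
force: [-5.8, -2.0, 15.8]
opening: 0.005
grasp_force: 8.0
```

>>> apply_moves(
  steps=[
    [[0,0,0,0,0,0,-1],[0,0,0,0,0,0,-1]],
  ],
)

```text
time_s: 10.22
position: [0.592, 0.2709, 0.0683]
tcp_rot: [[0.892, 0.452, -0.0], [0.452, -0.892, -0.0], [-0.0, 0.0, -1.0]]
force: [-6.6, -2.3, 16.4]
opening: 0.008
grasp_force: 8.0
```

```bash
python3 - <<'E'
from h import *
b=bot.capture("scene");a=cv2.imread("pics/scene.png")
f=lambda i:i[255:335,210:300]
c=np.hstack([f(a),f(b)]);cv2.imwrite("pics/c4.png",cv2.resize(c,None,fx=4,fy=4,interpolation=cv2.INTER_CUBIC))
s=bot.read_state();print(s["time_s"],s["position"],s["force"],s["moment"])
E
```

```text
10.275 [0.59204177 0.2709012  0.06829132] [-6.44445147 -3.67850401 15.95975592] [-0.45073185  1.15926033  0.04248677]
```

View pics/c4.png

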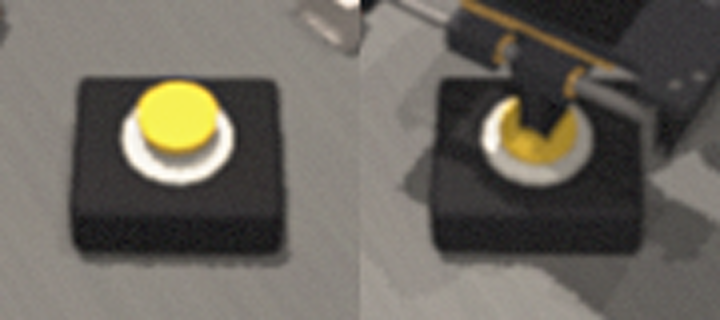

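The pendant is at the same pixels before (left) and after (right), and the yellow cap is down under the fingertips. The push is a steady 16 N, so I hand in.

```bash
python3 -c "
from rig import bot
print(bot.hand_in())"
```

```text
the job is handed in; nothing more can be done
None
```

I pressed the blue switch fully down, then the green one, and handed the job in at about 10 s with the fingertips holding the yellow button on the black pendant down; the pendant had not moved, and nothing else was touched on the way.

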